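Meter two bobbins with the plunger and tip them into the tray

ROBOT

A 6-joint arm with a two-finger parallel gripper is mounted at the origin on a cart in front of the work surface, level with it; the furniture and walls round the work are solid. World frame = base frame: x ahead of the robot, y to its left, z up, the work surface at z = 0. Lengths are in mm, angles in rad, forces in N, time in s.
With the tool pointing down it reaches from about 275 to 750 mm from the base axis. Payload 10.2 kg.
Tool frame: the origin (TCP) lies at the very end of the fingers, on their centre line; the grasp point (between the pads) lies 19 mm behind it; z points along the fingers, y is the line along which they close (so a half turn about z gives the same grasp; the last joint's range is limited). The gripper opens to 85 mm and grips with 20 to 120 N. Pads are 22 mm wide; open, the fingers measure 114 mm over their backs; the gripper's body (76 mm by 85 mm) begins 54 mm behind the grasp point. The pads swing forward as they close: fully open they stand 13 mm farther back than shut.
Start: joints at [0.962, 0.313, 1.498, -0, 1.331, -0.223], TCP at [197.571, 486.412, 231.294] pointing down, gripper open.
Joint ranges: [-2.94, 2.94], [-0.97, 2.17], [0.19, 2.56], [-1.23, 4.37], [0.02, 3.11], [-2.88, 2.88]. Speed limits (rad/s): [2.39, 2.39, 3.01, 3.14, 3.14, 3.14].

INTERFACE

Orientations are given as a unit quaternion [w, x, y, z].
In Python, from rig import ctrl gives the robot as it stands.
- The arm moves only by the shell command python3 -m inch 'ROWS' [OPENING] [FORCE]. ROWS is text: rows parted by semicolons, each of 6 numbers parted by spaces: the shift along the tool's x, y, z in mm, then the turn, a rotation vector about the tool's x, y, z in units of 6 degrees (1.0 is 6 degrees). A call has exactly 10 rows; each row shifts and turns the commanded pose from where the row before left it, along the tool's axes as they then stand; what a row does not reach is not made up. A row lasts 1/12 s, in which the tool goes at most 41.7 mm and 7.16 degrees, less where a joint would pass 70% of its speed; a pose out of reach is approached as far as the arm can. A call with a gripper value outside its range is refused whole. OPENING is the opening, from 0 (shut) to 1 (fully open), set as the call begins (- or left out, the last holds). The fingers move at their own pace and stop on an object; FORCE is the grip in N (left out, the last holds). Time passes only in rows, so rows that do not move let the fingers close, or fill a call up. It gives the time, the measured TCP pose, the force, the opening and the grip force at its end, in the units of the state.
- ctrl.sense(): the state, without advancing time (a new reading comes with each control period).
- ctrl.capture(name): name is "scene" or "side" or "wrist"; returns a dict with "image" (400x640x3 uint8, red, green, blue), "intrinsics" (3x3 intrinsics, pixels), "rvec" (rotation vector, rad) and "tvec" (3), from world to camera coordinates, as OpenCV has them. Camera axes: x right, y down, z forward; pixel columns grow to the right and rows downward; lengths in mm; the calibration is good to about 2 mm. A picture is of the moment at which its call begins. There is no depth.
- ctrl.finish_job(): hands the job in; it is judged then, once.
The state is a dict: "time_s": time; "joints": joint angles; "dq": joint speeds; "tau": joint torques, N m; "eef_pos": TCP position; "ee_rot": TCP orientation; "force": force on the tool from outside, world axes, zero at the start; "wrist_torque": the same for the moment, N m; "grip_width": opening from 0.0 (shut) to 1.0 (fully open); "grip_force": force on a finger pad.
Only numpy, scipy, OpenCV 4.12 (cv2) and the standard library are available. Lean on these libraries where they do the work, as an engineer would, in place of code of your own. Each camera call takes 0.05 s, during which the arm holds its last target. There are 200 camera calls.

TASK

Take exactly two bobbins from the bobbin dispenser: press its plunger all the way down to the stop and let it rise fully again, twice, so that one bobbin drops into the flip bin at each stroke. Then swing the bin's handle right over to tip both bobbins out into the black tray, and let the bin back to its level rest. Leave the other bobbins in the magazine and everything else on the table where it is.

Things in the scene. Friction and masses are not known exactly. Their poses are not given: they have to be found in the camera images.
- dispenser: Fixed white and grey bobbin dispenser, base plate 84 x 166 x 8 mm. Origin on the table under the magazine's middle; z up; bobbins leave along its +y, the tray lies beyond. In mm in this frame: plunger housing x -24..24, y -84..-18, top z 100; clear upright magazine x, y -14..14, floor z 90, top z 140, with four stacked bobbins; flip bin x -29..29, y 22..72.
- plunger (a joint): Plunger travel in m: 0 = up, 0.028 = fully down, cap against the stop collar. Sprung, 2.2 N at the top, 7.2 N at the bottom; rises by itself when let go. It drives a pusher that ejects the lowest bobbin near the end of the stroke; once the plunger is fully up the next bobbin has dropped into place.
- plunger_top (a point): Middle of the flat top of the plunger's black cap (36 mm diameter, 10 mm thick), moves with it. 145 mm above the table when up, 117 mm when down. Dispenser frame: x = 0, y = -55 mm.
- flip_bin (a joint): Angle of the flip bin in rad: 0 = level rest under the magazine's exit, 2.09 = tipped right over toward the dispenser's +y (toward the tray), against its stop. A light spring swings it back to 0 when let go; turning it needs about 0.5 to 2 N at the handle.
- bin_handle (a point): Middle of the bin's handle: a black round bar, 12 mm diameter, 34 mm long, parallel to the hinge (dispenser x), on a steel arm at the bin's +x side; moves with the bin. Dispenser frame at rest: x 53, y 21, z 111 mm (72 mm from the hinge line, leaning 45 degrees back toward -y); tipped over: y 141, z 79 mm. The bar spans x 36..70 mm, the 8 mm thick arm is at x 42.
- bin_hinge (a point): Middle of the flip bin's hinge line, fixed to the dispenser: x 0, y 72, z 60 mm in its frame; the hinge runs along the dispenser's x between two white posts with outer faces at x -41 and 41 mm, tops at z 68.
- bin_floor (a point): Centre of the flip bin's inner floor (inside 52 x 47 mm; 63 mm above the table at rest); its axes are those of the bin, equal to the dispenser's axes at rest. Back and sides 24 mm high; the +y wall is a sloping spout 42 mm long.
- tray: Shallow black tray, open at the top, 125 (x) x 148 (y) x 18 mm, walls 2 mm; origin at the centre of its underside. It stands loose just beyond the flip bin.
- bobbin_1: White bobbin, 20 mm diameter, 12 mm high; lowest in the magazine's stack at the start. Origin at the centre of its underside.
- bobbin_2: White bobbin, 20 mm diameter, 12 mm high; second from below in the magazine's stack at the start. Origin at the centre of its underside.
- bobbin_3: White bobbin, 20 mm diameter, 12 mm high; third from below in the magazine's stack at the start. Origin at the centre of its underside.
- bobbin_4: White bobbin, 20 mm diameter, 12 mm high; uppermost in the magazine's stack at the start. Origin at the centre of its underside.
- cone: Bystander: grey cone spool, 54 mm diameter, 86 mm high, to the right; origin under its centre.
- tape: Bystander: rolled yellow tape measure, 52 mm diameter, 15 mm high, to the right; origin under its centre.
- green_spool: Bystander: green thread on a wooden spool, 33 mm diameter, 36 mm high, to the left; origin under its centre.
- thimble: Bystander: thimble, 18 mm diameter, 22 mm high, to the left; origin under its centre.

How it is judged (in metres and radians):
On the way, in this order (a step that is already met when the one before it is completed fails the run):
1. the plunger is pressed down to its stop (within 3 mm) (value of joint plunger above 0.025 m), for 0.05 s.
2. the plunger is up again (within 3 mm) and the lowest bobbin lies in the flip bin (value of joint plunger below 0.003 m and x of bobbin_1 in the frame of bin_floor between -0.028 and 0.028 m and y of bobbin_1 in the frame of bin_floor between -0.028 and 0.045 m and z of bobbin_1 in the frame of bin_floor between -0.01 and 0.03 m), for 0.1 s.
3. the plunger is pressed down to its stop a second time (within 3 mm) (value of joint plunger above 0.025 m), for 0.05 s.
4. the plunger is up again and both bobbins lie in the flip bin (all of step 2 and x of bobbin_2 in the frame of bin_floor between -0.028 and 0.028 m and y of bobbin_2 in the frame of bin_floor between -0.028 and 0.045 m and z of bobbin_2 in the frame of bin_floor between -0.01 and 0.03 m), for 0.1 s.
5. the flip bin is tipped over (past 1.7 rad) (value of joint flip_bin above 1.7 rad), for 0.05 s.
At the end, for the whole second after the job is handed in: Both metered bobbins lie at rest inside the tray's walls, the other two are still in the magazine, the plunger is up (within 3 mm) and the flip bin is back level (within 0.15 rad) (x of bobbin_1 in the frame of tray between -0.063 and 0.063 m and y of bobbin_1 in the frame of tray between -0.075 and 0.075 m and z of bobbin_1 in the frame of tray between -0.005 and 0.03 m and x of bobbin_2 in the frame of tray between -0.063 and 0.063 m and y of bobbin_2 in the frame of tray between -0.075 and 0.075 m and z of bobbin_2 in the frame of tray between -0.005 and 0.03 m and x of bobbin_3 in the frame of dispenser between -0.015 and 0.015 m and y of bobbin_3 in the frame of dispenser between -0.015 and 0.015 m and z of bobbin_3 in the frame of dispenser between 0.085 and 0.14 m and x of bobbin_4 in the frame of dispenser between -0.015 and 0.015 m and y of bobbin_4 in the frame of dispenser between -0.015 and 0.015 m and z of bobbin_4 in the frame of dispenser between 0.085 and 0.14 m and value of joint plunger below 0.003 m and value of joint flip_bin below 0.15 rad and linear speed of each of bobbin_1, bobbin_2 below 0.02 m/s); the robot touches nothing.
It fails at once if a bystander (cone spool, tape, green spool or thimble) or the tray is moved by more than 30 mm (distance of any of cone, tape, green_spool, thimble, tray from where it was at the start of the episode above 0.03 m).
It also fails if it takes over 70 s, if anything falls off the work surface, if the arm or the gripper's body presses on something with over 40 N, if the wrist force passes 120 N, or if a joint passes its speed limit or range.

## Working session

There is one attempt and no reset: what is moved stays moved. The work goes in short steps, Python scripts to look and compute and a shell command to move; the robot and the scene stay as the last step left them, time stands still between calls to the robot, and variables do not carry over. Pictures are saved under pics/ and viewed, at most 10 in all, crops included, and the job is handed in when it is done.

```bash
ls; mkdir -p pics; cat > h.py <<'E'
import numpy as np, cv2
from rig import ctrl
def cap(n):
    c=ctrl.capture(n); R=cv2.Rodrigues(np.array(c["rvec"],float))[0]; return c["image"],np.array(c["intrinsics"],float),R,np.array(c["tvec"],float).ravel()
def ray(c,u,v):
    _,K,R,t=c; d=R.T@np.linalg.inv(K)@np.array([u,v,1.]); return -R.T@t,d/np.linalg.norm(d)
def plane(c,u,v,z):
    o,d=ray(c,u,v); return o+d*(z-o[2])/d[2]
def tri(c1,p1,c2,p2):
    o1,d1=ray(c1,*p1);o2,d2=ray(c2,*p2)
    s=np.linalg.lstsq(np.c_[d1,-d2],o2-o1,rcond=None)[0]; a=o1+s[0]*d1;b=o2+s[1]*d2
    return (a+b)/2,np.linalg.norm(a-b)
def proj(c,P):
    _,K,R,t=c; q=K@(R@np.array(P,float)+t); return q[:2]/q[2]
E
python3 - <<'E'
from h import *
import pickle
for n in("scene","side"):
    c=cap(n); pickle.dump(c,open(n+".pkl","wb")); cv2.imwrite(f"pics/{n}0.png",c[0][...,::-1]); print(n,-c[2].T@c[3])
s=ctrl.sense();print(s["eef_pos"],s["ee_rot"],s["force"],s["time_s"])
E
```

```text
pics
scene [  72.07864879 -376.78156964  665.68632079]
side [ -25.9616288  -130.24021112 1238.66403673]
[197.43770342 486.21099783 230.8099577 ] [-2.28616934e-04  1.91710773e-01  9.81451304e-01 -5.15304860e-04] [-0.20298634 -0.03515865 -0.75543611] 0.1
```

View pics/scene0.png

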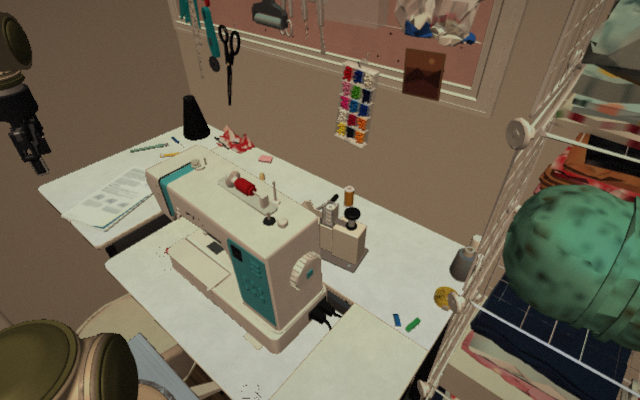

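View pics/side0.png

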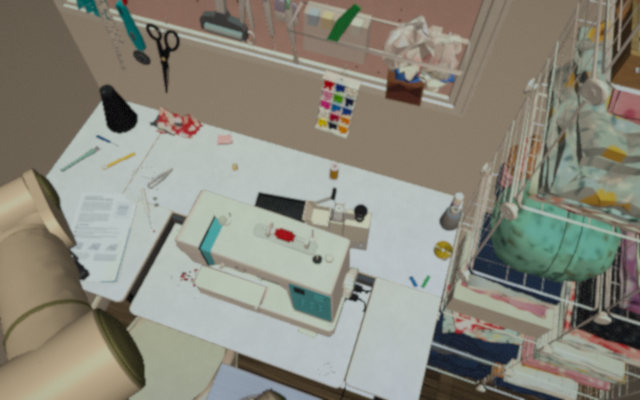

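Scene: cap at about (352,213), housing below it, magazine (330,212). Side: cap at about (361,213), handle (333,193), tray (280,207), with the sewing machine on the robot's side of it. Enlarging both to get pixels.

```bash
python3 - <<'E'
from h import *
import pickle
S=pickle.load(open("scene.pkl","rb"));D=pickle.load(open("side.pkl","rb"))
a=cv2.resize(S[0][170:280,290:400,::-1],(400,400),interpolation=2)
b=cv2.resize(D[0][170:260,240:385,::-1],None,fx=400/145*1.0,fy=400/145,interpolation=2)
b=cv2.copyMakeBorder(b,0,400-b.shape[0],0,0,0)
cv2.imwrite("pics/crop0.png",np.hstack([a,b]))
def dark(c,u,v,r):
    g=c[0].max(2); sub=(g<60).astype('uint8'); n,l,s,ce=cv2.connectedComponentsWithStats(sub)
    for i in range(1,n):
        if np.hypot(*(ce[i]-[u,v]))<r and s[i,4]>12: print(ce[i].round(1),s[i])
print('S');dark(S,345,210,35);print('D');dark(D,330,205,60)
P,e=tri(S,(352,212),D,(361,212.5));print(P,e)
E
```

```text
S
[334.2 197.6] [331 194   7   8  28]
[352.  213.6] [345 208  15  13 157]
[350.9 226.5] [346 223  11   7  39]
D
[333.2 193.9] [332 189   3  10  18]
[281.3 205. ] [256 194  49  26 715]
[360.  211.2] [355 206  11  13 107]
[316.6 259.9] [314 258   6   4  14]
[568.57439712 -54.92122649 153.58569622] 4.1646608418438
```

View pics/crop0.png

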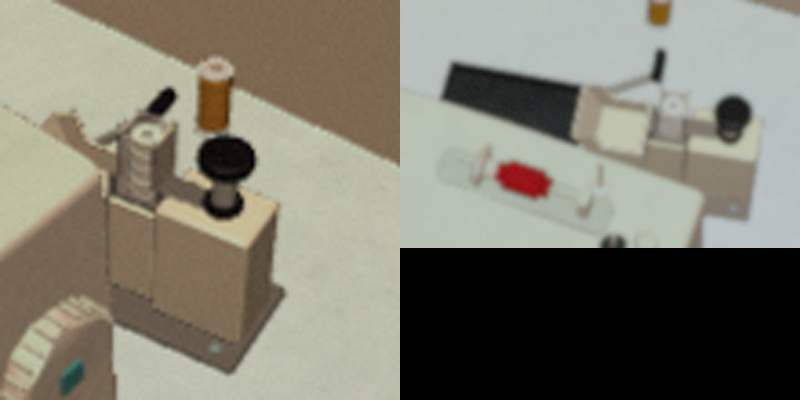

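Crop: cap top centre at scene (352.4,212.5) / side (360.7,210.5); handle at scene (334.5,197.7) / side (333.5,193.7); tray at side (256–305,194–220); an orange spool stands behind at scene (349,193).

```bash
python3 - <<'E'
from h import *
import pickle
S=pickle.load(open("scene.pkl","rb"));D=pickle.load(open("side.pkl","rb"))
for n,p,q,z in(("cap",(352.4,212.5),(360.7,210.5),145),("handle",(334.5,197.7),(333.5,193.7),111)):
    print(n,tri(S,p,D,q),plane(S,*p,z),plane(D,*q,z))
# handle ends, magazine top, far tray corner
print("mag",tri(S,(290+148/3.64,170+133/3.64),D,(240+275/2.76,170+103/2.76)),plane(S,290+148/3.64,170+133/3.64,140))
print("tray far corners z18",plane(D,240+52/2.76,170+63/2.76,18),plane(D,240+180/2.76,170+87/2.76,18))
print("spool",tri(S,(290+215/3.64,170+65/3.64),D,(240+259/2.76,170+3/2.76)))
print("base corner",plane(S,290+285/3.64,170+292/3.64,8),plane(S,290+232/3.64,170+372/3.64,8))
print("machine top edge near",tri(S,(323,222),D,(349,240)))
E
```

```text
cap (array([577.56788105, -51.39239144, 144.74483444]), np.float64(1.9819635344307804)) [578.4052286 -51.885229  145.       ] [576.49483155 -50.87717713 145.        ]
handle (array([618.28859759,  30.54507611, 118.25794477]), np.float64(5.793981725113956)) [628.8018746   35.11389793 111.        ] [619.65862732  33.03135047 111.        ]
mag (array([571.37582119,   2.38860403, 137.82108846]), np.float64(0.5172404138371013)) [569.02819208   0.89154652 140.        ]
tray far corners z18 [605.50091629 246.9263849   18.        ] [622.36210033 113.50882884  18.        ]
spool (array([712.61884091,  56.21521909,  79.01518366]), np.float64(11.319430581018572))
base corner [621.24266953 -78.13920421   8.        ] [542.43183787 -90.15940506   8.        ]
machine top edge near (array([470.78186673, -52.3503296 , 191.59835293]), np.float64(6.751364807172025))
```

Yaw ≈7.5°, and the origin at about (570,3) agrees between cap, magazine, base and tray. The predicted handle (620,31) also fits. I'll lift and turn so tool y = dispenser +y, shut the fingers, and go above the cap.

```bash
python3 -m inch '0 0 -15 0 0 -0.5;0 0 -15 0 0 -0.5;0 0 -15 0 0 -0.5;0 0 -15 0 0 -0.5;0 0 -15 0 0 -0.5;0 0 -15 0 0 -0.5;0 0 -15 0 0 -0.5;0 0 -15 0 0 -0.5;0 0 -15 0 0 -0.5;0 0 -15 0 0 -0.43' 0 20
for i in 1 2; do :; done
python3 -m inch '-10 -19.4 0 0 0 0;-10 -19.4 0 0 0 0;-10 -19.4 0 0 0 0;-10 -19.4 0 0 0 0;-10 -19.4 0 0 0 0;-10 -19.4 0 0 0 0;-10 -19.4 0 0 0 0;-10 -19.4 0 0 0 0;-10 -19.4 0 0 0 0;-10 -19.4 0 0 0 0'
```

```text
time_s: 0.93
eef_pos: [197.5, 486.3, 381.7]
ee_rot: [-0.0, -0.066, 0.998, -0.0]
force: [-0.8, -0.2, -0.7]
grip_width: -0.002
grip_force: 0.0
time_s: 1.77
eef_pos: [322.3, 306.1, 381.0]
ee_rot: [-0.0, -0.065, 0.998, -0.0]
force: [0.1, 0.0, 0.2]
grip_width: -0.001
grip_force: 0.0
```

```bash
python3 -m inch '-10.3 -19.4 0 0 0 0;-10.3 -19.4 0 0 0 0;-10.3 -19.4 0 0 0 0;-10.3 -19.4 0 0 0 0;-10.3 -19.4 0 0 0 0;-10.3 -19.4 0 0 0 0;-10.3 -19.4 0 0 0 0;-10.3 -19.4 0 0 0 0;-10.3 -19.4 0 0 0 0;-10.3 -19.4 0 0 0 0'
python3 -m inch '-10.3 -19.4 0 0 0 0;-10.3 -19.4 0 0 0 0;-10.3 -19.4 0 0 0 0;-10.3 -19.4 0 0 0 0;-10.3 -19.4 0 0 0 0;-10.3 -19.4 0 0 0 0;-10.3 -19.4 0 0 0 0;-10.3 -19.4 0 0 0 0;-10.3 -19.4 0 0 0 0;-10.3 -19.4 0 0 0 0'
python3 -m inch '0 0 10 0 0 0;0 0 15 0 0 0;0 0 15 0 0 0;0 0 15 0 0 0;0 0 15 0 0 0;0 0 10 0 0 0;0 0 0 0 0 0;0 0 0 0 0 0;0 0 0 0 0 0;0 0 0 0 0 0'
python3 - <<'E'
from h import *
import pickle
c=cap("wrist");pickle.dump(c,open("w1.pkl","wb"));cv2.imwrite("pics/w1.png",c[0][...,::-1]);print(-c[2].T@c[3])
for P in((577.5,-51.4,145),(570.3,3.1,140),(620,31,111)):print(proj(c,P))
E
```

```text
time_s: 2.6
eef_pos: [449.8, 127.1, 381.0]
ee_rot: [-0.0, -0.065, 0.998, 0.0]
force: [-0.5, -0.6, -0.1]
grip_width: -0.002
grip_force: 0.0
time_s: 3.43
eef_pos: [577.1, -51.8, 380.9]
ee_rot: [-0.0, -0.065, 0.998, 0.0]
force: [0.1, 0.7, 0.1]
grip_width: -0.003
grip_force: 0.0
time_s: 4.27
eef_pos: [577.0, -50.9, 302.3]
ee_rot: [0.001, -0.065, 0.998, -0.0]
force: [-0.6, -1.4, 0.6]
grip_width: 0.005
grip_force: 0.0
[509.55687806 -58.7896913  444.65291899]
[317.1130622  184.22227558]
[368.76724324 183.1368895 ]
[380.34051367 220.66252801]
```

View pics/w1.png

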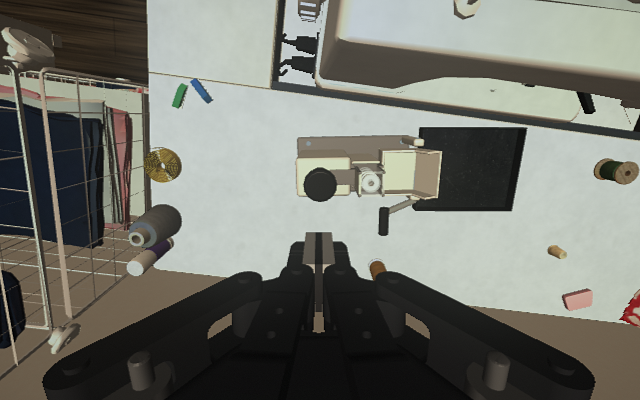

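Wrist view: cap centre at (320,184), magazine (370,182) and handle (383,221). All three are about 3 px (~2.5 mm) toward +y of my prediction, so I'll shift 2 mm in y and descend to just above the cap.

```bash
python3 -m inch '0 2 15 0 0 0;0 0 20 0 0 0;0 0 20 0 0 0;0 0 20 0 0 0;0 0 20 0 0 0;0 0 20 0 0 0;0 0 15 0 0 0;0 0 10 0 0 0;0 0 8 0 0 0;0 0 0 0 0 0' 
python3 -m inch '0 0 3 0 0 0;0 0 3 0 0 0;0 0 3 0 0 0;0 0 3 0 0 0;0 0 3 0 0 0;0 0 3 0 0 0;0 0 3 0 0 0;0 0 3 0 0 0;0 0 3 0 0 0;0 0 0 0 0 0'
```

```text
time_s: 5.15
eef_pos: [576.1, -48.8, 152.3]
ee_rot: [-0.001, -0.065, 0.998, 0.0]
force: [0.1, -0.1, -1.1]
grip_width: 0.0
grip_force: 0.0
time_s: 5.98
eef_pos: [576.8, -49.0, 126.1]
ee_rot: [0.0, -0.065, 0.998, -0.0]
force: [1.8, -0.8, 4.9]
grip_width: -0.0
grip_force: 2.5
```

Spring force matches (about 5 N at 126 mm). On to the stop.

```bash
python3 -m inch '0 0 3 0 0 0;0 0 3 0 0 0;0 0 2 0 0 0;0 0 1 0 0 0;0 0 1 0 0 0;0 0 1 0 0 0;0 0 0 0 0 0;0 0 0 0 0 0;0 0 0 0 0 0;0 0 0 0 0 0'
```

```text
time_s: 6.82
eef_pos: [576.8, -48.9, 116.9]
ee_rot: [0.001, -0.065, 0.998, -0.0]
force: [-2.8, 1.1, 15.6]
grip_width: -0.004
grip_force: 7.5
```

At the stop (15.6 N > 7.2 N). Now up, with a dwell, then a look.

```bash
python3 -m inch '0 0 -4 0 0 0;0 0 -5 0 0 0;0 0 -6 0 0 0;0 0 -6 0 0 0;0 0 -6 0 0 0;0 0 -6 0 0 0;0 0 -6 0 0 0;0 0 -4 0 0 0;0 0 0 0 0 0;0 0 0 0 0 0'
python3 - <<'E'
from h import *
a=cap("wrist")[0][...,::-1];b=cap("scene")[0][170:280,290:400,::-1]
cv2.imwrite("pics/p1.png",np.hstack([a[:, 130:530],cv2.resize(b,(400,400),interpolation=2)]))
E
```

```text
time_s: 7.65
eef_pos: [576.2, -48.8, 158.1]
ee_rot: [-0.0, -0.065, 0.998, 0.0]
force: [1.3, 0.4, -0.2]
grip_width: -0.002
grip_force: 0.0
```

View pics/p1.png

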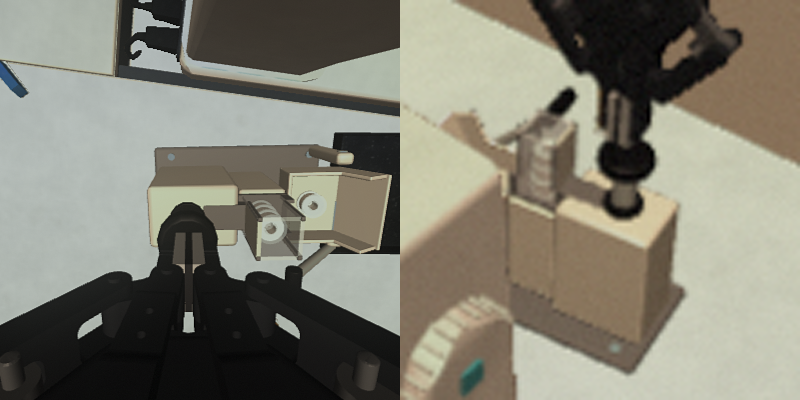

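One bobbin lies in the bin (crop 312,203), the plunger is up, and the stack has dropped by one. Second stroke (158 → 117).

```bash
python3 -m inch '0 0 6 0 0 0;0 0 4 0 0 0;0 0 4 0 0 0;0 0 4 0 0 0;0 0 4 0 0 0;0 0 4 0 0 0;0 0 4 0 0 0;0 0 3 0 0 0;0 0 2 0 0 0;0 0 0 0 0 0'
python3 -m inch '0 0 2 0 0 0;0 0 2 0 0 0;0 0 2 0 0 0;0 0 1 0 0 0;0 0 1 0 0 0;0 0 0 0 0 0;0 0 0 0 0 0;0 0 0 0 0 0;0 0 0 0 0 0;0 0 0 0 0 0'
```

```text
time_s: 8.58
eef_pos: [576.2, -48.8, 122.9]
ee_rot: [-0.0, -0.065, 0.998, 0.0]
force: [-4.4, 0.5, 5.6]
grip_width: 0.004
grip_force: 2.8
time_s: 9.42
eef_pos: [576.5, -48.8, 116.9]
ee_rot: [0.0, -0.065, 0.998, -0.0]
force: [-8.8, 1.5, 17.3]
grip_width: -0.0
grip_force: 8.8
```

```bash
python3 -m inch '0 0 -4 0 0 0;0 0 -5 0 0 0;0 0 -6 0 0 0;0 0 -6 0 0 0;0 0 -8 0 0 0;0 0 -14 0 0 0;0 0 -20 0 0 0;0 0 -20 0 0 0;0 0 -15 0 0 0;0 0 0 0 0 0' 0.45
python3 - <<'E'
from h import *
import pickle
c=cap("wrist");pickle.dump(c,open("w2.pkl","wb"))
cv2.imwrite("pics/p2.png",cv2.resize(c[0][100:300,240:540,::-1],(750,500),interpolation=2))
s=ctrl.sense();print(s["eef_pos"],s["force"])
for P in((576.3,-48.9,145),(619.8,33,111)):print(proj(c,P))
E
```

```text
time_s: 10.25
eef_pos: [577.5, -49.1, 216.5]
ee_rot: [0.003, -0.065, 0.998, -0.001]
force: [-0.1, 0.4, 0.2]
grip_width: 0.45
grip_force: 0.0
[576.88067476 -48.92763113 214.39347575] [-0.80293498  0.86568096  0.47743987]
[317.93564936 206.79129617]
[399.74415249 251.30054159]
```

View pics/p2.png

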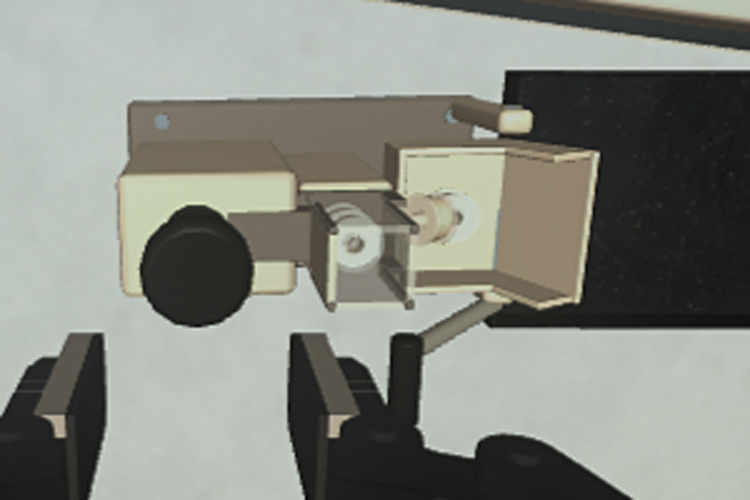

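Both bobbins are in the bin (crop 457,217 flat; 430,218 leaning). The plunger is up and the handle bar is at crop (405,375), about 2 mm further +y than predicted. Next, over the bar's outer part.

```bash
python3 -m inch '-6 8 0 0 0 0;-8 10 0 0 0 0;-8 10 0 0 0 0;-8 10 0 0 0 0;-8 10 0 0 0 0;-8 10 0 0 0 0;-8 10 0 0 0 0;-7 9.5 0 0 0 0;0 0 0 0 0 0;0 0 0 0 0 0'
python3 -m inch '0 0 10 0 0 0;0 0 10 0 0 0;0 0 10 0 0 0;0 0 10 0 0 0;0 0 10 0 0 0;0 0 10 0 0 0;0 0 10 0 0 0;0 0 8 0 0 0;0 0 0 0 0 0;0 0 0 0 0 0'
python3 - <<'E'
from h import *
c=cap("wrist");d=cap("scene")
cv2.imwrite("pics/p3.png",np.hstack([cv2.resize(c[0][140:340,220:420,::-1],(400,400),interpolation=2),cv2.resize(d[0][150:260,280:390,::-1],(400,400),interpolation=2)]))
print(proj(c,(619.6,34.5,111)))
E
```

```text
time_s: 11.13
eef_pos: [626.9, 36.5, 213.0]
ee_rot: [-0.0, -0.066, 0.998, -0.0]
force: [-0.8, 0.0, -0.6]
grip_width: 0.448
grip_force: 0.0
time_s: 11.97
eef_pos: [626.8, 35.9, 135.0]
ee_rot: [-0.0, -0.065, 0.998, 0.0]
force: [-0.3, 0.6, 0.6]
grip_width: 0.448
grip_force: 0.0
[316.14031623 220.91175144]
```

View pics/p3.png

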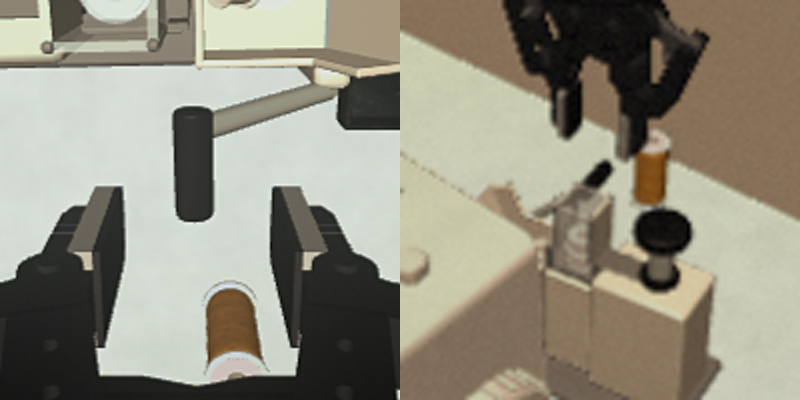

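The bar (crop 194,165) is centred between the fingers (mid about 198) and the arm is clear. Descend 45 mm and close.

```bash
python3 -m inch '0 0 6 0 0 0;0 0 7 0 0 0;0 0 7 0 0 0;0 0 7 0 0 0;0 0 7 0 0 0;0 0 6 0 0 0;0 0 4 0 0 0;0 0 0 0 0 0;0 0 0 0 0 0;0 0 0 0 0 0'
python3 -m inch '0 0 0 0 0 0;0 0 0 0 0 0;0 0 0 0 0 0;0 0 0 0 0 0;0 0 0 0 0 0;0 0 0 0 0 0;0 0 0 0 0 0;0 0 0 0 0 0;0 0 0 0 0 0;0 0 0 0 0 0' 0.0 20
python3 - <<'E'
import numpy as np
a=np.radians(135-np.arange(0,116,11.5));y=72*np.cos(a);z=72*np.sin(a)
print(np.c_[np.diff(y),-np.diff(z)].round(1).tolist())
E
```

```text
time_s: 12.9
eef_pos: [627.0, 35.9, 91.7]
ee_rot: [0.0, -0.065, 0.998, -0.0]
force: [-0.0, 0.0, -0.0]
grip_width: 0.45
grip_force: 0.0
time_s: 13.73
eef_pos: [627.0, 35.7, 91.5]
ee_rot: [0.0, -0.065, 0.998, -0.0]
force: [-0.1, -3.6, 4.4]
grip_width: 0.128
grip_force: 19.7
[[11.2, -9.1], [12.8, -6.7], [13.9, -4.0], [14.4, -1.2], [14.3, 1.7], [13.7, 4.5], [12.5, 7.2], [10.8, 9.5], [8.7, 11.5], [6.3, 13.0]]
```

Gripped (0.128 ≈ 11 mm). First half of the arc, slowly.

```bash
python3 -m inch '0 5.4 -4.8 0 0 0;0 5.8 -4.3 0 0 0;0 6.2 -3.7 0 0 0;0 6.6 -3 0 0 0;0 6.8 -2.4 0 0 0;0 7.1 -1.6 0 0 0;0 7.2 -1 0 0 0;0 7.2 -0.2 0 0 0;0 7.2 0.5 0 0 0;0 7.1 1.2 0 0 0'
```

```text
time_s: 14.57
eef_pos: [618.0, 102.5, 110.5]
ee_rot: [-0.0, -0.065, 0.998, -0.0]
force: [-0.6, -3.2, 4.6]
grip_width: 0.13
grip_force: 19.8
```

```bash
python3 -m inch '0 7 1.9 0 0 0;0 6.7 2.6 0 0 0;0 6.4 3.3 0 0 0;0 6.1 3.9 0 0 0;0 5.6 4.5 0 0 0;0 5.2 5 0 0 0;0 4.6 5.5 0 0 0;0 4.1 6 0 0 0;0 3.5 6.4 0 0 0;0 2.8 6.6 0 0 0'
python3 -m inch '0 0 0 0 0 0;0 0 0 0 0 0;0 0 0 0 0 0;0 0 0 0 0 0;0 0 0 0 0 0;0 0 0 0 0 0;0 0 0 0 0 0;0 0 0 0 0 0;0 0 0 0 0 0;0 0 0 0 0 0'
python3 - <<'E'
from h import *
c=cap("side");d=cap("wrist")
cv2.imwrite("pics/p4.png",np.hstack([cv2.resize(c[0][160:260,240:340,::-1],(400,400),interpolation=2),d[0][:,130:530,::-1]]))
E
```

```text
time_s: 15.4
eef_pos: [611.2, 153.7, 64.1]
ee_rot: [-0.0, -0.065, 0.998, -0.0]
force: [-1.8, -5.1, 1.8]
grip_width: 0.133
grip_force: 19.4
time_s: 16.23
eef_pos: [611.3, 153.5, 64.9]
ee_rot: [-0.0, -0.065, 0.998, -0.0]
force: [-3.8, -4.0, 1.4]
grip_width: 0.131
grip_force: 19.4
```

View pics/p4.png

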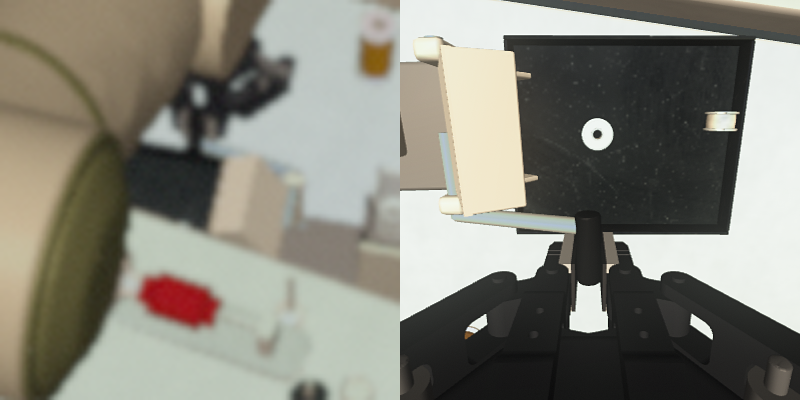

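The bin is tipped over and both bobbins are in the tray (crop 598,134 flat; 721,121 on its edge against the far wall). Now back along the arc.

```bash
python3 -m inch '0 -2.8 -6.6 0 0 0;0 -3.5 -6.4 0 0 0;0 -4.1 -6 0 0 0;0 -4.6 -5.5 0 0 0;0 -5.2 -5 0 0 0;0 -5.6 -4.5 0 0 0;0 -6.1 -3.9 0 0 0;0 -6.4 -3.3 0 0 0;0 -6.7 -2.6 0 0 0;0 -7 -1.9 0 0 0'
python3 -m inch '0 -7.1 -1.2 0 0 0;0 -7.2 -0.5 0 0 0;0 -7.2 0.2 0 0 0;0 -7.2 1 0 0 0;0 -7.1 1.6 0 0 0;0 -6.8 2.4 0 0 0;0 -6.6 3 0 0 0;0 -6.2 3.7 0 0 0;0 -5.8 4.3 0 0 0;0 -5.4 4.8 0 0 0'
python3 -m inch '0 0 0 0 0 0;0 0 0 0 0 0;0 0 0 0 0 0;0 0 0 0 0 0;0 0 0 0 0 0;0 0 0 0 0 0;0 0 0 0 0 0;0 0 0 0 0 0;0 0 0 0 0 0;0 0 0 0 0 0' 0.45
```

```text
time_s: 17.17
eef_pos: [619.2, 101.7, 112.2]
ee_rot: [0.002, -0.065, 0.998, 0.0]
force: [2.2, 2.5, 3.8]
grip_width: 0.129
grip_force: 20.6
time_s: 18.0
eef_pos: [627.4, 35.2, 91.0]
ee_rot: [0.001, -0.065, 0.998, 0.0]
force: [5.0, 2.3, 1.1]
grip_width: 0.131
grip_force: 22.4
time_s: 18.83
eef_pos: [626.8, 36.0, 91.3]
ee_rot: [-0.0, -0.065, 0.998, -0.0]
force: [0.0, -0.5, 0.3]
grip_width: 0.454
grip_force: 0.0
```

```bash
python3 -m inch '0 0 -8 0 0 0;0 0 -15 0 0 0;0 0 -20 0 0 0;0 0 -25 0 0 0;0 0 -25 0 0 0;0 0 -25 0 0 0;0 0 -25 0 0 0;0 0 -25 0 0 0;0 0 -10 0 0 0;0 0 0 0 0 0'
python3 - <<'E'
from h import *
d=cap("wrist");s=ctrl.sense();print(s["eef_pos"],s["force"])
cv2.imwrite("pics/p5.png",cv2.resize(d[0][80:280,240:540,::-1],(750,500),interpolation=2))
E
```

```text
time_s: 19.67
eef_pos: [627.5, 35.9, 272.1]
ee_rot: [0.002, -0.065, 0.998, -0.0]
force: [0.7, 0.9, -0.2]
grip_width: 0.453
grip_force: 0.0
[626.94856056  35.93474025 269.65770041] [-0.55527014 -0.21653964 -0.24329037]
```

View pics/p5.png

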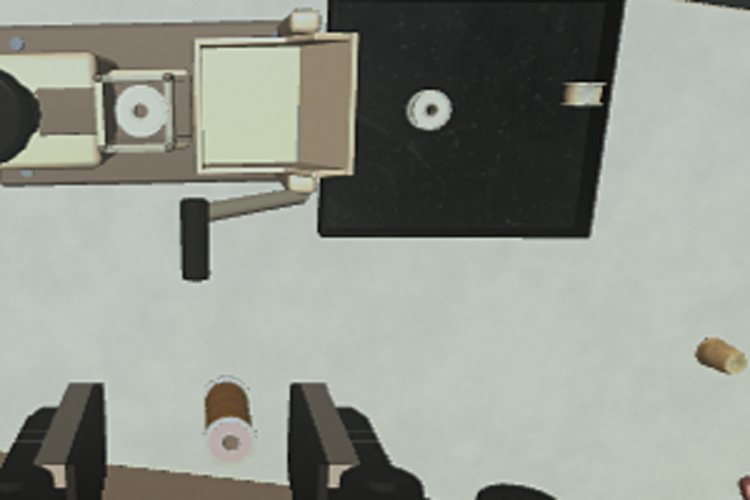

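The bin is empty and level, the plunger is up and the magazine is still stocked. Both bobbins are in the tray (crop 430,110 and 583,94) and the robot is clear. Handing in.

```bash
python3 -c "
from rig import ctrl
print(ctrl.finish_job())"
```

```text
the job is handed in; nothing more can be done
None
```

I pressed the plunger to its stop twice, tipped both bobbins into the tray, let the bin back to level and handed the job in at about 20 s; the hand-in returned no verdict.

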